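# Draw a charge of grinding balls from the hopper

## Task

Hold the dipper by its handle with its cup under the hopper and push the hanging paddle of the gate back with the cup, so that all six grinding balls drop into the cup while you hold it. Finish with the filled dipper standing upright on the middle of the round board and the gate pushed fully shut, and leave the jar, the vase and the bowl where they are.

Things in the scene. Friction and masses are not known exactly. Their poses are not given: they have to be found in the camera images.
- hopper: hopper on a fixed stand: base board 190 x 130 x 12 mm, two upright side plates 152 mm apart in x (70 mm long in y, 120 high), between them an open round steel funnel (rim 104 mm across, 172 high; outlet 56 mm across, 104 high). Origin: on the table under the outlet's centre. The passage under the outlet runs along y; the cup comes in from +y; the gate opens towards -y
- gate (a joint): opening of the flat steel gate under the outlet, m: 0 shut, 0.062 fully open (hard stop; outlet wholly clear from 0.058). It slides along the hopper's -y and stays where it is left (no spring, about 2 N of friction). Underside 98 mm above the table. Its +y edge uncovers the outlet, 10 mm ahead (+y) of the paddle's face
- gate_paddle (a point): centre of the +y face of the paddle, a plate 44 mm wide (x), 4 mm thick, hanging from the gate, from 98 down to 68 mm above the table. Pushed along the hopper's -y it opens the gate. At y = +20 mm of the hopper when shut, -42 mm when fully open: a cup of 42 mm radius pushed to the end is centred under the outlet. Axes as the hopper's
- gate_tab (a point): centre of the upright tab (44 mm wide in x, 10 mm thick in y, 98 to 143 mm above the table) at the gate's outer end: y = -117 mm of the hopper when shut, -179 mm when open. Pushed along the hopper's +y it shuts the gate. Axes as the hopper's
- dipper_cup (a point): centre (half-way up, 27.5 mm above the underside) of the dipper's round aluminium cup: 55 mm high, 84 mm across at the rim, 72 mm at the foot, wall 3 mm, open at the top. z up, y along the handle, away from the cup. The dipper weighs about 90 g and starts upright on the table
- dipper_grip (a point): where to hold the dipper's straight wooden handle: centre of the bar's section, 140 mm from the cup's axis along the dipper's y, 40 mm above the cup's underside. The bar is 14 mm wide (x), 20 mm high (z) and ends 174 mm from the cup's axis. Axes as the dipper's
- bat_top (a point): centre of the top of the round plywood potter's board, 156 mm across and 10 mm thick, fixed flat on the table (its top is 10 mm above the table)
- jar_center (a point): centre of a white closed jar, 68 mm across, 95 mm high: leave it alone
- vase_center (a point): centre (50 mm up) of a small clay vase, 84 mm across, 105 mm high: leave it alone
- bowl_center (a point): centre (22 mm up) of a clay bowl, 110 mm across, 45 mm high: leave it alone
- ball0_center (a point): centre of a white ceramic grinding ball, 20 mm across, 16 g, one of six alike; they start in the hopper, lying on the shut gate (its top is 102 mm above the table)
- ball1_center (a point): centre of a white ceramic grinding ball, 20 mm across, 16 g, one of six alike; they start in the hopper, lying on the shut gate (its top is 102 mm above the table)
- ball2_center (a point): centre of a white ceramic grinding ball, 20 mm across, 16 g, one of six alike; they start in the hopper, lying on the shut gate (its top is 102 mm above the table)
- ball3_center (a point): centre of a white ceramic grinding ball, 20 mm across, 16 g, one of six alike; they start in the hopper, lying on the shut gate (its top is 102 mm above the table)
- ball4_center (a point): centre of a white ceramic grinding ball, 20 mm across, 16 g, one of six alike; they start in the hopper, lying on the shut gate (its top is 102 mm above the table)
- ball5_center (a point): centre of a white ceramic grinding ball, 20 mm across, 16 g, one of six alike; they start in the hopper, lying on the shut gate (its top is 102 mm above the table)
Not all that is in view belongs to the job. Of the things that look like the part that bears bat_top, take the one that is farthest to the robot's left at the start.

How it is judged:
By the outcome, as a careful person would: the job done as asked, in the order asked, and still so for the second after the job is handed in, with the robot touching nothing.
It also fails if it takes over 64 s, if anything falls off the work surface, if the arm or the gripper's body presses on something with over 40 N, if the wrist force passes 120 N, or if a joint passes its speed limit or range.

## Robot

A 6-joint arm with a two-finger parallel gripper is mounted at the origin on the work surface. World frame = base frame: x ahead of the robot, y to its left, z up, the work surface at z = 0. Lengths are in mm, angles in rad, forces in N, time in s.
With the tool pointing down it reaches from about 350 to 975 mm from the base axis. Payload 7.1 kg.
Tool frame: the origin (TCP) lies at the centre of the arm's flange, where the gripper is bolted on; the fingertips stand 182 mm ahead of it and the grasp point (between the pads) lies 163 mm ahead of it; z points along the fingers, y is the line along which they close (so a half turn about z gives the same grasp; the last joint's range is limited). The gripper opens to 88 mm and grips with 3 to 60 N. Pads are 20 mm wide; open, the fingers measure 115 mm over their backs; the gripper's body (75 mm by 178 mm) begins 61 mm behind the grasp point.
Start: joints at [-1.192, 0.423, 1.63, -0, 1.089, -0.019], TCP at [242.136, -576.174, 404.675] pointing down, gripper open.
Joint ranges: [-3, 3], [-0.9, 2.11], [0.09, 2.58], [-1.31, 4.45], [0.11, 2.69], [-2.54, 2.54]. Speed limits (rad/s): [2.39, 2.39, 3.01, 3.14, 3.14, 3.14].

## Interface

Orientations are given as a rotation vector (axis times angle).
In Python, from workcell import readout, get_image, ctrl gives the robot as it stands.
- The arm moves only by the tool step_arm, never from a script. Its argument "targets" is a list that holds one entry, the list of rows, each a list of 7 numbers: the shift along the world's x, y, z as a fraction of full scale, then the turn, a rotation vector about the world's x, y, z as a fraction of full scale, then the opening, from 0 (shut) to 1 (fully open). In form: [[[dx, dy, dz, wx, wy, wz, claw], ...]]. A call has exactly 5 rows; each row shifts and turns the commanded pose from where the row before left it; what a row does not reach is not made up. Full scale, the value 1, is 0.05 m for a shift and 4 degrees for a turn. A row lasts 1/8 s, in which the tool goes at most 62.5 mm and 10.7 degrees, less where a joint would pass 70% of its speed; a pose out of reach is approached as far as the arm can. A call with a number of a shift or a turn outside -1 to 1 is refused whole. A call with a gripper value outside its range is refused whole. The fingers move at their own pace and stop on an object; the grip force is fixed at half the most. Time passes only in rows, so rows that do not move let the fingers close, or fill a call up. It gives the time, the measured TCP pose, the force, the opening and the grip force at its end, in the units of the state.
- readout.get_obs(): the state, without advancing time (a new reading comes with each control period).
- get_image(name): name is "side" or "top" or "wrist"; returns a dict with "pixels" (480x640x3 uint8, red, green, blue), "intrinsics" (3x3 intrinsics, pixels), "extrinsics" (4x4, takes a point from world to camera coordinates). Camera axes: x right, y down, z forward; pixel columns grow to the right and rows downward; lengths in mm; the calibration is good to about 2 mm. The wrist camera is an equidistant fisheye: a pixel r from the principal point sees the ray r / f radians off the axis. A picture is of the moment at which its call begins. There is no depth.
- ctrl.close_job(): hands the job in; it is judged then, once.
The state is a dict: "t": time; "qpos": joint angles; "qvel": joint speeds; "joint_torque": joint torques, N m; "ee_pos": TCP position; "orientation": TCP orientation; "ft_force": force on the tool from outside, world axes, zero at the start; "moment": the same for the moment, N m; "width": finger opening in mm; "grasp_force": force on a finger pad.
Only numpy, scipy, OpenCV 4.12 (cv2) and the standard library are available. Lean on these libraries where they do the work, as an engineer would, in place of code of your own. Each camera call takes 0.05 s, during which the arm holds its last target. There are 200 camera calls.

## Working session

There is one attempt and no reset: what is moved stays moved. The work goes in short steps, Python scripts to look and compute and a tool call to move; the robot and the scene stay as the last step left them, time stands still between calls to the robot, and variables do not carry over. Pictures are saved under pics/ and viewed, at most 10 in all, crops included, and the job is handed in when it is done.

Besides the shell and the picture viewer there is one more tool, called after "Request:" by a JSON object that holds its "api" and its "payload". step_arm: Moves the arm, as the interface text tells. Shift numbers are shares of 0.05 m and turn numbers shares of 4 degrees, none past 1 either way. Its arguments: {"type":"object","properties":{"targets":{"type":"array"}},"required":["targets"]}

```bash
mkdir -p pics; ls
python3 - <<'E'
from workcell import readout,get_image
import cv2,numpy as np
for n in("top","side"):
    d=get_image(n);cv2.imwrite(f"pics/{n}0.png",d["pixels"][:,:,::-1]);np.savez(n+".npz",K=d["intrinsics"],E=d["extrinsics"])
    print(n,np.round(d["intrinsics"],1).tolist(),np.round(d["extrinsics"],3).tolist())
print(readout.get_obs())
E
```

```text
pics
top [[559.5, 0.0, 316.2], [0.0, 559.5, 242.7], [0.0, 0.0, 1.0]] [[0.028, -1.0, 0.005, -36.636], [-0.985, -0.029, -0.169, 570.433], [0.169, -0.0, -0.986, 1068.054], [0.0, 0.0, 0.0, 1.0]]
side [[459.2, 0.0, 326.6], [0.0, 459.2, 234.5], [0.0, 0.0, 1.0]] [[-0.983, -0.181, 0.015, 530.009], [-0.145, 0.731, -0.667, 165.999], [0.11, -0.658, -0.745, 856.661], [0.0, 0.0, 0.0, 1.0]]
{'t': 0.1, 'qpos': array([-1.19203255e+00,  4.23797130e-01,  1.63059719e+00, -1.26792629e-05,
        1.08856943e+00, -1.90400588e-02]), 'qvel': array([-0.00035373, -0.0021529 , -0.00121088, -0.00155937, -0.00017369,
       -0.00047416]), 'joint_torque': array([ 7.24060665e-04, -5.45613742e+01, -2.74323034e+01,  6.45930972e-02,
        1.88434002e-02, -4.39701387e-05]), 'ee_pos': array([ 242.03191499, -575.97286467,  403.96526164]), 'orientation': array([-3.07833119e+00, -6.20499676e-01,  4.02468026e-04]), 'ft_force': array([-0.33050968, -0.10913632, -0.69061676]), 'moment': array([-0.05622886,  0.02571279,  0.0350117 ]), 'grasp_force': 0.0, 'width': 88.04286562770623}
```

View pics/top0.png

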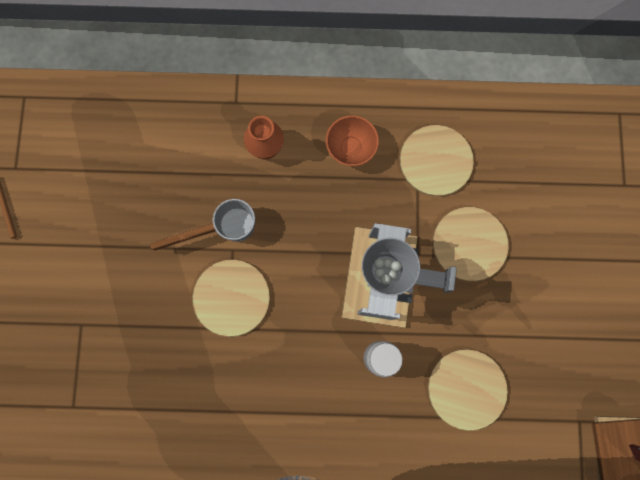

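View pics/side0.png

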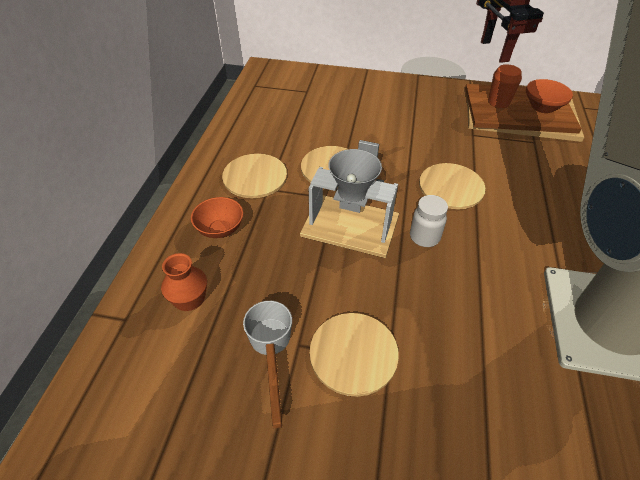

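```bash
cat > h.py <<'E'
import cv2,numpy as np
C={n:np.load(n+".npz") for n in("top","side")}
def hit(n,u,v,z):
    K,E=C[n]["K"],C[n]["E"];R,t=E[:3,:3],E[:3,3]
    d=R.T@np.linalg.solve(K,[u,v,1]);o=-R.T@t
    return np.round(o+d*(z-o[2])/d[2],1)
def proj(n,P):
    K,E=C[n]["K"],C[n]["E"];p=K@(E[:3,:3]@np.asarray(P,float)+E[:3,3]);return np.round(p[:2]/p[2],1)
def crop(img,u0,u1,v0,v1,s):
    c=cv2.resize(img[v0:v1,u0:u1],None,fx=s,fy=s,interpolation=cv2.INTER_CUBIC)
    for u in range(-(-u0//10)*10,u1,10):
        c[:6,(u-u0)*s]=255
        if u%20==0: cv2.putText(c,str(u),((u-u0)*s-8,16),0,.33,(0,255,255),1)
    for v in range(-(-v0//10)*10,v1,10):
        c[(v-v0)*s,:6]=255
        if v%20==0: cv2.putText(c,str(v),(8,(v-v0)*s+4),0,.33,(0,255,255),1)
    return c
E
python3 - <<'E'
from h import *
t=cv2.imread("pics/top0.png");s=cv2.imread("pics/side0.png")
a=crop(t,145,265,185,265,3);b=crop(t,335,465,215,335,3)
cv2.imwrite("pics/c1.png",np.hstack([cv2.copyMakeBorder(a,0,360-240,0,0,0),b]))
a=crop(s,235,310,295,430,4);b=crop(s,295,405,135,260,4)
cv2.imwrite("pics/c2.png",np.hstack([a,cv2.copyMakeBorder(b,0,40,0,0,0)]))
E
```

```text
(no output)
```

View pics/c1.png

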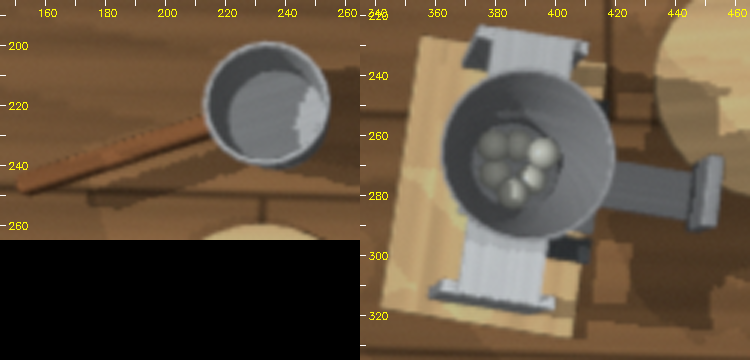

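View pics/c2.png

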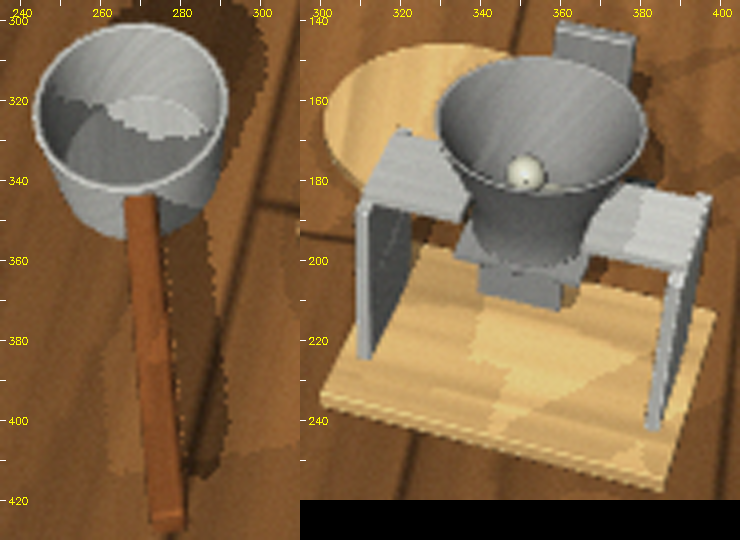

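Run:
```python
from h import *
for l,n,u,v,z in [("cup","top",233.8,219.3,55),("hend","top",152.3,247.3,43),("hbase","top",214.3,227.3,50),("fun","top",391.3,266.7,172),("tab","top",451.3,279.3,143),
("BTL","top",356.7,227.3,12),("BBR","top",405.7,327.3,12),("BBL","top",342.3,317,12),("bat","top",231.3,298,10),
("cup","side",267.6,322.1,55),("hend","side",277,425.5,42),("fun","side",355.5,166,172),("tab","side",369.2,142.8,143),("pad","side",350,210,68),("BL","side",300,236.3,12),("BR","side",385.5,255,12),("bat","side",354,353.5,10),
("jar","top",384,358,95),("vase","top",262,128,105),("vasebot","top",265,145,45),("bowl","top",352,140,45)]: print(l,n,hit(n,u,v,z))
```

```text
cup top [612.7 145.6  55. ]
hend top [553.3 307.2  43. ]
hbase top [596.3 184.4  50. ]
fun top [ 511.1 -153.5  172. ]
tab top [ 495.2 -266.   143. ]
BTL top [ 612.3 -103.2   12. ]
BBR top [ 410.2 -205.1   12. ]
BBL top [427.1 -77.1  12. ]
bat top [459.  148.8  10. ]
cup side [614.8 149.5  55. ]
hend side [557.6 309.9  42. ]
fun side [ 512.4 -149.1  172. ]
tab side [ 497.5 -266.   143. ]
pad side [ 515.1 -132.6   68. ]
BL side [613.  -89.8  12. ]
BR side [429.6 -73.7  12. ]
bat side [462. 156.  10.]
jar top [ 351.  -151.5   95. ]
vase top [786.6  92.5 105. ]
vasebot top [773.2  91.2  45. ]
bowl top [789.4 -88.1  45. ]
```

Request:
{"api": "step_arm", "payload": {"targets": [[[0.26, 0.675, 0, 0, 0, 0.87, 1], [0.26, 0.675, 0, 0, 0, 0.87, 1], [0.26, 0.675, 0, 0, 0, 0.87, 1], [0.26, 0.675, 0, 0, 0, 0.87, 1], [0.26, 0.675, 0, 0, 0, 0.87, 1]]]}}

```text
t: 0.72
ee_pos: [307.3, -406.2, 404.4]
orientation: [-2.949, -1.082, 0.0]
ft_force: [0.3, 0.9, -0.3]
width: 87.9
grasp_force: 0.0
```

Request:
{"api": "step_arm", "payload": {"targets": [[[0.26, 0.675, 0, 0, 0, 0.87, 1], [0.26, 0.675, 0, 0, 0, 0.87, 1], [0.26, 0.675, 0, 0, 0, 0.87, 1], [0.26, 0.675, 0, 0, 0, 0.87, 1], [0.26, 0.675, 0, 0, 0, 0.87, 1]]]}}

```text
t: 1.35
ee_pos: [372.3, -237.5, 404.5]
orientation: [-2.751, -1.516, 0.0]
ft_force: [0.3, 0.2, -1.3]
width: 88.2
grasp_force: 0.0
```

Request:
{"api": "step_arm", "payload": {"targets": [[[0.26, 0.675, 0, 0, 0, 0.87, 1], [0.26, 0.675, 0, 0, 0, 0.87, 1], [0.26, 0.675, 0, 0, 0, 0.87, 1], [0.26, 0.675, 0, 0, 0, 0.87, 1], [0.26, 0.675, 0, 0, 0, 0.87, 1]]]}}

```text
t: 1.98
ee_pos: [437.3, -68.7, 404.6]
orientation: [-2.491, -1.915, 0.0]
ft_force: [0.2, 0.2, 0.4]
width: 87.8
grasp_force: 0.0
```

Request:
{"api": "step_arm", "payload": {"targets": [[[0.26, 0.675, -0.2, 0, 0, 0.87, 1], [0.26, 0.675, -0.2, 0, 0, 0.87, 1], [0.26, 0.675, -0.2, 0, 0, 0.87, 1], [0.26, 0.675, -0.2, 0, 0, 0.87, 1], [0.26, 0.675, -0.2, 0, 0, 0.87, 1]]]}}

```text
t: 2.6
ee_pos: [502.3, 100.0, 354.1]
orientation: [-2.172, -2.269, 0.001]
ft_force: [0.3, 0.3, 0.7]
width: 87.8
grasp_force: 0.0
```

Request:
{"api": "step_arm", "payload": {"targets": [[[0.26, 0.675, -0.2, 0, 0, 0.87, 1], [0.26, 0.675, -0.2, 0, 0, 0.87, 1], [0.26, 0.675, -0.2, 0, 0, 0.87, 1], [0.26, 0.675, -0.2, 0, 0, 0.87, 1], [0.26, 0.675, -0.2, 0, 0, 0.87, 1]]]}}

```text
t: 3.22
ee_pos: [567.3, 268.7, 303.9]
orientation: [-1.804, -2.572, 0.001]
ft_force: [0.2, -1.0, 0.8]
width: 87.7
grasp_force: 0.0
```

Request:
{"api": "step_arm", "payload": {"targets": [[[0.03, 0, -0.4, 0, 0, 0, 1], [0, 0, -0.4, 0, 0, 0, 1], [0, 0, -0.4, 0, 0, 0, 1], [0, 0, -0.4, 0, 0, 0, 1], [0, 0, -0.43, 0, 0, 0, 1]]]}}

```text
t: 3.85
ee_pos: [568.6, 267.1, 201.9]
orientation: [-1.808, -2.569, 0.0]
ft_force: [-0.3, 0.7, 0.3]
width: 87.6
grasp_force: 0.0
```

Run:
```python
from workcell import get_image
from h import *
s=get_image("side")["pixels"][:,:,::-1];w=get_image("wrist")["pixels"][:,:,::-1]
cv2.imwrite("pics/g1.png",np.hstack([cv2.resize(s[230:480,160:400],(480,500)),cv2.resize(w,(320,240)).copy() if 0 else cv2.copyMakeBorder(cv2.resize(w,(320,240)),0,260,0,0,0)]))
```

```text
(no output)
```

View pics/g1.png

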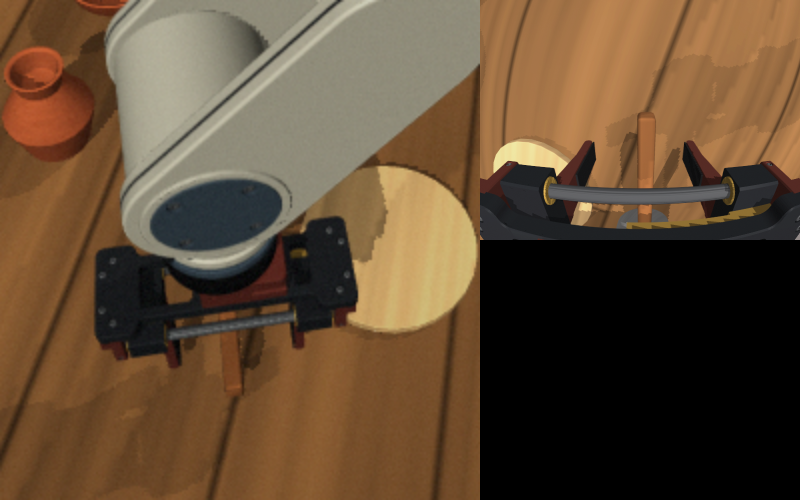

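The handle (side crop ≈(232,370), wrist crop ≈(646,170)) lies centred between the fingers. Closing.

Request:
{"api": "step_arm", "payload": {"targets": [[[0, 0, 0, 0, 0, 0, 0], [0, 0, 0, 0, 0, 0, 0], [0, 0, 0, 0, 0, 0, 0], [0, 0, 0, 0, 0, 0, 0], [0, 0, 0, 0, 0, 0, 0]]]}}

```text
t: 4.58
ee_pos: [568.7, 267.6, 203.5]
orientation: [1.806, 2.57, 0.001]
ft_force: [0.1, 0.2, 0.1]
width: 41.0
grasp_force: 0.0
```

Request:
{"api": "step_arm", "payload": {"targets": [[[0, 0, 0, 0, 0, 0, 0], [0, 0, 0, 0, 0, 0, 0], [0, 0, 0, 0, 0, 0, 0], [0, 0, 0.3, 0, 0, 0, 0], [0, 0, 0.3, 0, 0, 0, 0]]]}}

```text
t: 5.2
ee_pos: [568.7, 267.6, 234.2]
orientation: [1.807, 2.57, 0.0]
ft_force: [-0.3, 0.1, -0.6]
width: 13.7
grasp_force: 30.0
```

Run:
```python
from workcell import get_image
from h import *
s=get_image("side")["pixels"][:,:,::-1].copy();t=get_image("top")["pixels"][:,:,::-1].copy()
a=crop(s,200,330,270,430,3);b=crop(t,140,270,170,290,3)
cv2.imwrite("pics/g2.png",np.hstack([a,cv2.copyMakeBorder(b,0,120,0,0,0)]))
```

```text
(no output)
```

View pics/g2.png

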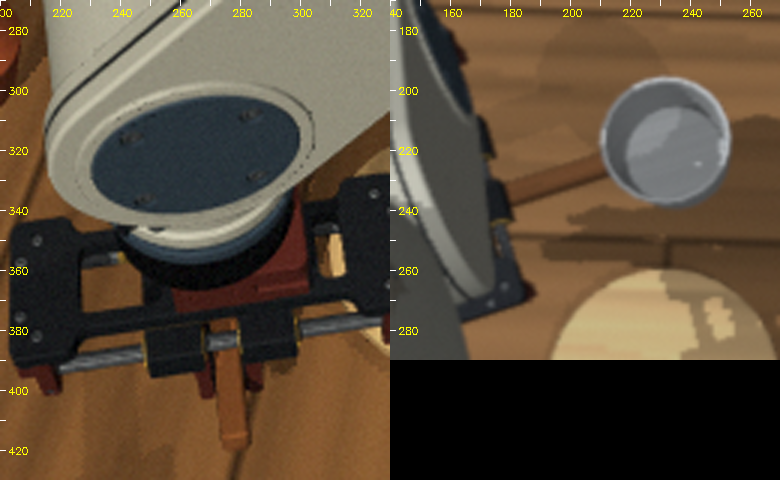

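Run:
```python
from h import *
for z in (55,70,85): print(hit("top",231.8,217.3,z), [proj("top",[612.7,145.6+d,z]).tolist() for d in(-42,0,42)],proj("side",[557,305.7,z-5]))
```

```text
[616.7 149.8  55. ] [[254.8, 219.9], [233.8, 219.3], [212.8, 218.7]] [277.7 420.8]
[613.5 147.5  70. ] [[254.0, 218.3], [232.7, 217.7], [211.4, 217.1]] [277.1 417. ]
[610.3 145.1  85. ] [[253.2, 216.7], [231.6, 216.1], [210.0, 215.5]] [276.4 413.1]
```

Request:
{"api": "step_arm", "payload": {"targets": [[[-0.05, -0.385, 0, 0, 0, -0.7, 0], [-0.05, -0.385, 0, 0, 0, -0.7, 0], [-0.05, -0.385, 0, 0, 0, -0.7, 0], [-0.05, -0.385, 0, 0, 0, -0.7, 0], [-0.05, -0.385, 0, 0, 0, -0.7, 0]]]}}

```text
t: 5.92
ee_pos: [555.9, 169.7, 233.1]
orientation: [-2.111, -2.327, 0.0]
ft_force: [0.6, -0.5, -1.0]
width: 13.8
grasp_force: 30.0
```

Request:
{"api": "step_arm", "payload": {"targets": [[[-0.05, -0.385, 0, 0, 0, -0.7, 0], [-0.05, -0.385, 0, 0, 0, -0.7, 0], [-0.05, -0.385, 0, 0, 0, -0.7, 0], [-0.05, -0.385, 0, 0, 0, -0.7, 0], [-0.05, -0.385, 0, 0, 0, -0.7, 0]]]}}

```text
t: 6.55
ee_pos: [543.5, 73.8, 233.2]
orientation: [2.378, 2.053, 0.0]
ft_force: [-0.3, 0.7, -1.7]
width: 13.9
grasp_force: 30.0
```

Run:
```python
from workcell import get_image,readout
from h import *
print(readout.get_obs()["ee_pos"])
s=get_image("side")["pixels"][:,:,::-1].copy();t=get_image("top")["pixels"][:,:,::-1].copy()
a=crop(s,270,400,130,320,3);b=crop(t,260,390,200,330,3)
cv2.imwrite("pics/g3.png",np.hstack([a,cv2.copyMakeBorder(b,0,180,0,0,0)]))
```

```text
[543.46171852  73.82288335 233.19203256]
```

View pics/g3.png

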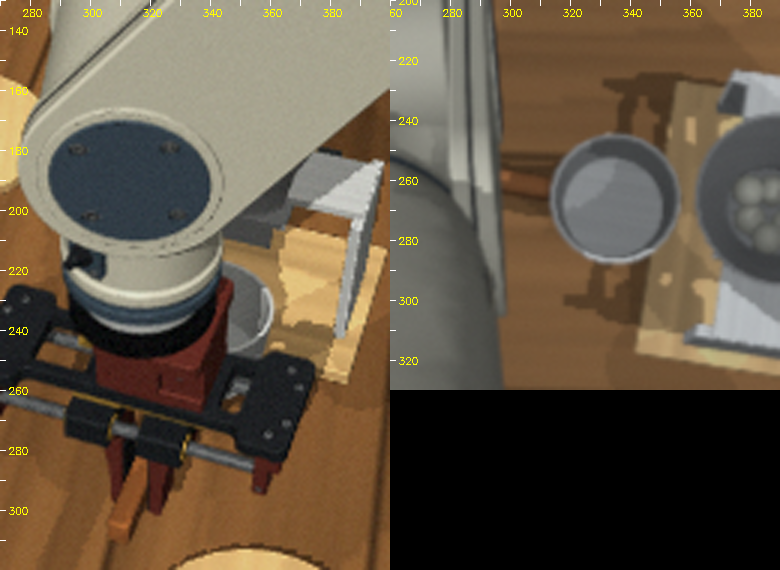

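Run:
```python
from h import *
for z in (75,80,85):
    h=hit("top",335,266,z);d=h[:2]-[511.7,-151.3];c,s=np.cos(-8*np.pi/180),np.sin(-8*np.pi/180)
    print(h,"local",c*d[0]+s*d[1],-s*d[0]+c*d[1])
    cs=h+[0,3,0]; print([proj("side",cs+[42*np.cos(a),42*np.sin(a),0]).tolist() for a in np.radians([160,170,180,190,200])])
```

```text
[522.1 -57.8  75. ] local -2.7138970248537557 94.03746467732152
[[359.9, 243.2], [361.3, 240.6], [362.1, 237.9], [362.3, 235.1], [361.8, 232.3]]
[521.4 -57.7  80. ] local -3.421001983068905 94.03907031352362
[[360.4, 241.6], [361.9, 239.0], [362.7, 236.3], [362.8, 233.5], [362.3, 230.7]]
[520.8 -57.5  85. ] local -4.0429974445058825 94.1536200666959
[[360.9, 240.0], [362.4, 237.4], [363.2, 234.7], [363.3, 231.8], [362.8, 229.1]]
```

The cup rim centre at top pixel (335,266) is at hopper-local about (-3, +95) and level, rim ≈ 83 mm up. It can go in along the hopper's -y.

Request:
{"api": "step_arm", "payload": {"targets": [[[-0.01, -0.12, 0, 0, 0, 0, 0], [-0.01, -0.12, 0, 0, 0, 0, 0], [-0.01, -0.12, 0, 0, 0, 0, 0], [-0.01, -0.12, 0, 0, 0, 0, 0], [-0.01, -0.12, 0, 0, 0, 0, 0]]]}}

```text
t: 7.28
ee_pos: [541.1, 44.8, 233.2]
orientation: [2.375, 2.057, 0.0]
ft_force: [0.2, -0.6, 0.0]
width: 13.7
grasp_force: 30.0
```

Request:
{"api": "step_arm", "payload": {"targets": [[[-0.014, -0.1, 0, 0, 0, 0, 0], [-0.014, -0.1, 0, 0, 0, 0, 0], [-0.014, -0.1, 0, 0, 0, 0, 0], [-0.014, -0.1, 0, 0, 0, 0, 0], [-0.014, -0.1, 0, 0, 0, 0, 0]]]}}

```text
t: 7.9
ee_pos: [537.6, 19.8, 233.2]
orientation: [2.375, 2.057, 0.0]
ft_force: [0.2, 2.3, -1.6]
width: 13.7
grasp_force: 30.0
```

Request:
{"api": "step_arm", "payload": {"targets": [[[-0.014, -0.1, 0, 0, 0, 0, 0], [-0.014, -0.1, 0, 0, 0, 0, 0], [-0.014, -0.1, 0, 0, 0, 0, 0], [-0.014, -0.1, 0, 0, 0, 0, 0], [-0.014, -0.1, 0, 0, 0, 0, 0]]]}}

```text
t: 8.52
ee_pos: [533.9, -5.3, 233.0]
orientation: [-2.375, -2.056, 0.0]
ft_force: [0.6, 2.7, -2.5]
width: 14.0
grasp_force: 30.0
```

Request:
{"api": "step_arm", "payload": {"targets": [[[-0.011, -0.08, 0, 0, 0, 0, 0], [-0.011, -0.08, 0, 0, 0, 0, 0], [-0.011, -0.08, 0, 0, 0, 0, 0], [0, 0, 0, 0, 0, 0, 0], [0, 0, 0, 0, 0, 0, 0]]]}}

```text
t: 9.15
ee_pos: [532.4, -17.1, 233.2]
orientation: [-2.375, -2.057, 0.001]
ft_force: [-0.0, -0.4, -2.0]
width: 14.1
grasp_force: 30.0
```

Run:
```python
from workcell import get_image,readout
from h import *
o=readout.get_obs();print(o["ee_pos"],o["ft_force"])
s=get_image("side")["pixels"][:,:,::-1].copy();t=get_image("top")["pixels"][:,:,::-1].copy()
a=crop(s,270,400,130,320,3);b=crop(t,350,480,200,330,3)
cv2.imwrite("pics/g4.png",np.hstack([a,cv2.copyMakeBorder(b,0,180,0,0,0)]))
```

```text
[532.36285188 -17.05140989 233.16574518] [-0.03145723 -0.44968255 -1.97685759]
```

View pics/g4.png

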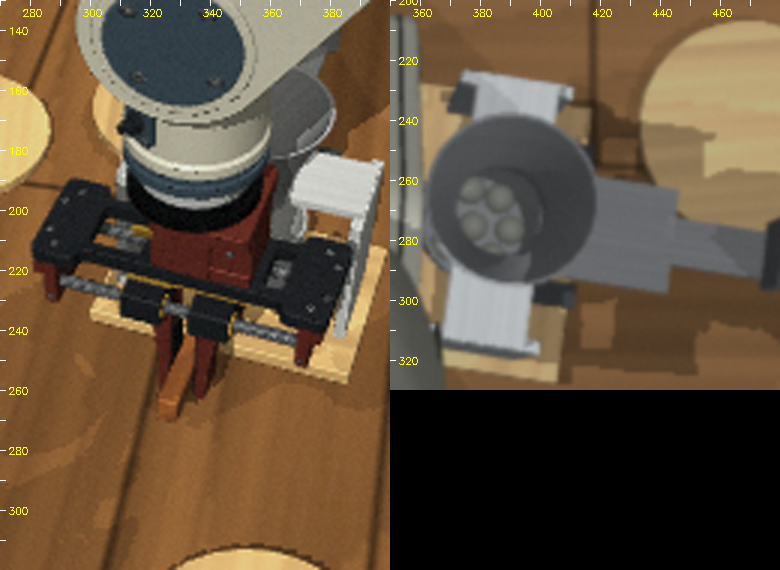

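Request:
{"api": "step_arm", "payload": {"targets": [[[-0.006, -0.04, 0, 0, 0, 0, 0], [-0.006, -0.04, 0, 0, 0, 0, 0], [0, 0, 0, 0, 0, 0, 0], [0, 0, 0, 0, 0, 0, 0], [0, 0, 0, 0, 0, 0, 0]]]}}

```text
t: 9.88
ee_pos: [531.9, -21.0, 233.2]
orientation: [2.375, 2.057, -0.0]
ft_force: [0.1, 0.1, -3.2]
width: 13.7
grasp_force: 30.0
```

Request:
{"api": "step_arm", "payload": {"targets": [[[-0.006, -0.04, 0, 0, 0, 0, 0], [-0.006, -0.04, 0, 0, 0, 0, 0], [0, 0, 0, 0, 0, 0, 0], [0, 0, 0, 0, 0, 0, 0], [0, 0, 0, 0, 0, 0, 0]]]}}

```text
t: 10.5
ee_pos: [531.5, -24.0, 233.3]
orientation: [-2.375, -2.056, -0.003]
ft_force: [1.3, 10.7, -0.9]
width: 13.5
grasp_force: 30.0
```

Run:
```python
from workcell import get_image,readout
from h import *
o=readout.get_obs();print(o["ee_pos"],o["ft_force"])
s=get_image("side")["pixels"][:,:,::-1].copy();t=get_image("top")["pixels"][:,:,::-1].copy()
a=crop(t,360,430,230,300,6);b=crop(t,410,490,255,305,4)
cv2.imwrite("pics/g5.png",np.hstack([a,cv2.copyMakeBorder(b,0,220,0,0,0)]))
print(proj("top",[511.4-.139*179,-152.5-.99*179,143]),proj("top",[511.4-.139*117,-152.5-.99*117,143]))
```

```text
[531.53921359 -23.95714946 233.27780772] [ 1.2895668  10.73945632 -0.87614168]
[486.6 285.1] [452.6 279.4]
```

View pics/g5.png

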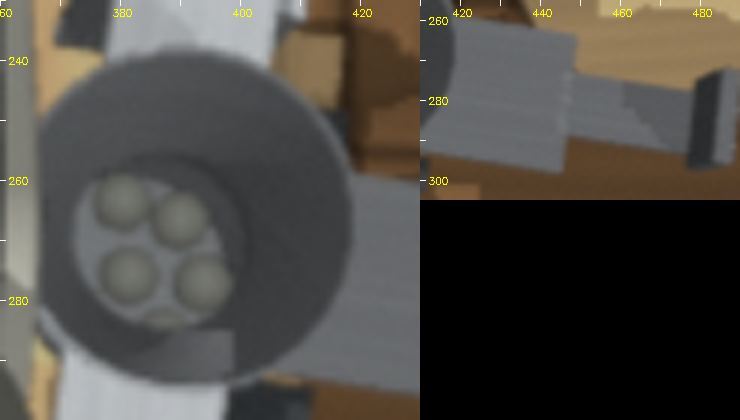

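Gate at its stop (tab ≈(486,285), 10.7 N); five balls visible below the outlet, none left in the funnel. Withdrawing.

Request:
{"api": "step_arm", "payload": {"targets": [[[0.003, 0.02, 0, 0, 0, 0, 0], [0.007, 0.05, 0, 0, 0, 0, 0], [0.014, 0.1, 0, 0, 0, 0, 0], [0.02, 0.15, 0, 0, 0, 0, 0], [0.02, 0.15, 0, 0, 0, 0, 0]]]}}

```text
t: 11.22
ee_pos: [534.5, -0.9, 233.2]
orientation: [2.375, 2.057, -0.0]
ft_force: [-1.0, 0.3, -2.6]
width: 13.7
grasp_force: 30.0
```

Request:
{"api": "step_arm", "payload": {"targets": [[[0.024, 0.17, 0, 0, 0, 0, 0], [0.024, 0.17, 0, 0, 0, 0, 0], [0.024, 0.17, 0, 0, 0, 0, 0], [0.024, 0.17, 0, 0, 0, 0, 0], [0.024, 0.17, 0, 0, 0, 0, 0]]]}}

```text
t: 11.85
ee_pos: [540.6, 41.7, 233.2]
orientation: [-2.375, -2.057, -0.0]
ft_force: [-0.2, -0.1, -2.8]
width: 13.5
grasp_force: 30.0
```

Request:
{"api": "step_arm", "payload": {"targets": [[[0.024, 0.17, 0, 0, 0, 0, 0], [0.024, 0.17, 0, 0, 0, 0, 0], [0.024, 0.17, 0, 0, 0, 0, 0], [0.014, 0.1, 0, 0, 0, 0, 0], [0.007, 0.05, 0, 0, 0, 0, 0]]]}}

```text
t: 12.48
ee_pos: [545.2, 74.4, 233.1]
orientation: [-2.374, -2.057, 0.0]
ft_force: [-0.2, 0.4, -1.2]
width: 13.6
grasp_force: 30.0
```

```bash
cat > circ.py <<'E'
from workcell import get_image,readout
from h import *
def rim(u,v,r0=19,r1=25):
    t=get_image("top")["pixels"];g=cv2.cvtColor(t,cv2.COLOR_RGB2GRAY);a,b=int(u)-40,int(v)-40
    c=cv2.resize(g[b:b+80,a:a+80],None,fx=4,fy=4,interpolation=cv2.INTER_CUBIC)
    for m in(cv2.HOUGH_GRADIENT_ALT,cv2.HOUGH_GRADIENT):
        k=cv2.HoughCircles(c,m,1.5,20,param1=150,param2=.7 if m==cv2.HOUGH_GRADIENT_ALT else 40,minRadius=r0*4,maxRadius=r1*4)
        if k is not None: print([(round(x/4+a,1),round(y/4+b,1),round(r/4,1)) for x,y,r in k[0][:3]])
    return t
E
python3 - <<'E'
from circ import *
o=readout.get_obs();p=o["ee_pos"];print(p,o["ft_force"])
e=p-[17.9,127.2,150+0];e[2]=85
print("pred",proj("top",e));rim(*proj("top",e))
E
```

```text
[545.1556886   74.42263149 233.13640261] [-0.23109845  0.44798192 -1.17771006]
pred [332.6 262.6]
[(np.float32(333.6), np.float32(264.4), np.float32(20.7))]
```

Run:
```python
from circ import *
c=hit("top",333.9,264.7,85);print(c,"bat-cup",hit("top",231.3,298,10)-c)
t=get_image("top")["pixels"];g=cv2.cvtColor(t,cv2.COLOR_RGB2GRAY)
for n,(a,b,w) in {"cup":(310,240,48),"fun":(360,236,62)}.items():
    q=cv2.resize(g[b:b+w,a:a+w],None,fx=8,fy=8,interpolation=cv2.INTER_CUBIC)
    k=cv2.HoughCircles(q,cv2.HOUGH_GRADIENT,1,64,param1=80,param2=16,minRadius=36,maxRadius=52)
    print(n,None if k is None else [(round(x/8+a,1),round(y/8+b,1),round(r/8,1)) for x,y,r in k[0].tolist()])
h=cv2.HoughCircles(cv2.GaussianBlur(g,(5,5),0),cv2.HOUGH_GRADIENT,1,40,param1=100,param2=20,minRadius=34,maxRadius=44);print(h)
```

```text
[523.2 -55.3  85. ] bat-cup [-64.2 204.1 -75. ]
cup None
fun None
[[[469.5 244.5  37.7]
  [467.5 390.5  39.8]
  [437.5 157.5  36.9]]]
```

Request:
{"api": "step_arm", "payload": {"targets": [[[-0.03, 0.1, 0, 0, 0, 0, 0], [-0.06, 0.2, 0, 0, 0, 0, 0], [-0.1, 0.3, 0, 0, 0, 0, 0], [-0.13, 0.4, 0, 0, 0, 0, 0], [-0.15, 0.5, 0, 0, 0, 0, 0]]]}}

```text
t: 13.2
ee_pos: [521.1, 150.3, 233.2]
orientation: [-2.375, -2.056, -0.0]
ft_force: [0.2, -0.9, -2.2]
width: 13.5
grasp_force: 30.0
```

Request:
{"api": "step_arm", "payload": {"targets": [[[-0.16, 0.5, 0, 0, 0, 0, 0], [-0.16, 0.5, 0, 0, 0, 0, 0], [-0.16, 0.5, 0, 0, 0, 0, 0], [-0.13, 0.4, 0, 0, 0, 0, 0], [-0.1, 0.3, 0, 0, 0, 0, 0]]]}}

```text
t: 13.82
ee_pos: [485.3, 260.6, 233.2]
orientation: [-2.373, -2.058, -0.0]
ft_force: [0.1, -0.4, -1.8]
width: 13.9
grasp_force: 30.0
```

Request:
{"api": "step_arm", "payload": {"targets": [[[-0.06, 0.2, 0, 0, 0, 0, 0], [-0.03, 0.1, 0, 0, 0, 0, 0], [-0.01, 0.08, -0.05, 0, 0, 0, 0], [0, 0, -0.1, 0, 0, 0, 0], [0, 0, -0.1, 0, 0, 0, 0]]]}}

```text
t: 14.45
ee_pos: [481.2, 277.7, 220.2]
orientation: [-2.375, -2.056, 0.001]
ft_force: [0.6, -0.9, -1.5]
width: 13.9
grasp_force: 30.0
```

Run:
```python
from circ import *
o=readout.get_obs();p=o["ee_pos"];print(p,o["ft_force"])
c=np.array([p[0]-22,p[1]-129.7,72]);print("pred",c,proj("top",c),"bat-centred would be",proj("top",[459,148.8,72]));rim(*proj("top",c))
```

```text
[481.20123773 277.69133455 220.1946722 ] [ 0.64536723 -0.87130673 -1.47036299]
pred [459.20123773 147.99133455  72.        ] [227.1 295.6] bat-centred would be [226.6 295.7]
[(np.float32(227.5), np.float32(296.2), np.float32(20.7))]
```

Request:
{"api": "step_arm", "payload": {"targets": [[[0, 0, -0.06, 0, 0, 0, 0], [0, 0, -0.05, 0, 0, 0, 0], [0, 0, -0.03, 0, 0, 0, 0], [0, 0, 0, 0, 0, 0, 0], [0, 0, 0, 0, 0, 0, 0]]]}}

```text
t: 15.12
ee_pos: [481.2, 278.2, 213.9]
orientation: [2.374, 2.057, 0.001]
ft_force: [0.6, 2.5, 1.6]
width: 14.1
grasp_force: 30.0
```

Request:
{"api": "step_arm", "payload": {"targets": [[[0, 0, 0, 0, 0, 0, 0.5], [0, 0, 0, 0, 0, 0, 0.5], [0, 0, 0, 0, 0, 0, 0.5], [0, 0, 0, 0, 0, 0, 0.5], [0, 0, 0, 0, 0, 0, 0.5]]]}}

```text
t: 15.75
ee_pos: [481.1, 278.1, 213.6]
orientation: [-2.375, -2.057, 0.0]
ft_force: [-0.7, -0.5, 0.1]
width: 44.1
grasp_force: 0.0
```

Request:
{"api": "step_arm", "payload": {"targets": [[[0, 0, 0.2, 0, 0, 0, 0.5], [0, 0, 0.4, 0, 0, 0, 0.5], [0, 0, 0.8, 0, 0, 0, 0.5], [0, 0, 1, 0, 0, 0, 0.5], [0, 0, 1, 0, 0, 0, 0.5]]]}}

```text
t: 16.38
ee_pos: [480.9, 277.9, 385.8]
orientation: [2.375, 2.057, 0.0]
ft_force: [0.7, 0.6, -0.4]
width: 43.9
grasp_force: 0.0
```

Request:
{"api": "step_arm", "payload": {"targets": [[[0, -0.4, 0.4, 0, 0, 0, 0], [0, -0.9, 0.2, 0, 0, 0, 0], [0, -0.9, 0, 0, 0, 0, 0], [0, -0.9, 0, 0, 0, 0, 0], [0, -0.9, 0, 0, 0, 0, 0]]]}}

```text
t: 17.0
ee_pos: [480.7, 76.7, 414.5]
orientation: [2.374, 2.057, 0.001]
ft_force: [0.0, -0.1, -0.0]
width: 0.6
grasp_force: 0.0
```

Request:
{"api": "step_arm", "payload": {"targets": [[[0, -0.9, 0, 0, 0, 0, 0], [0, -0.9, 0, 0, 0, 0, 0], [0, -0.9, 0, 0, 0, 0, 0], [0, -0.9, 0, 0, 0, 0, 0], [0, -0.9, 0, 0, 0, 0, 0]]]}}

```text
t: 17.62
ee_pos: [480.8, -148.4, 414.5]
orientation: [2.374, 2.056, 0.001]
ft_force: [0.7, -0.6, -1.0]
width: 1.0
grasp_force: 0.0
```

Request:
{"api": "step_arm", "payload": {"targets": [[[0, -0.9, 0, 0, 0, 0, 0], [0, -0.9, 0, 0, 0, 0, 0], [0, -0.9, 0, 0, 0, 0, 0], [0, -0.9, 0, 0, 0, 0, 0], [0, -0.05, 0, 0, 0, 0, 0]]]}}

```text
t: 18.25
ee_pos: [480.8, -331.7, 414.3]
orientation: [2.377, 2.052, 0.0]
ft_force: [-0.5, 0.1, 0.2]
width: 0.6
grasp_force: 0.0
```

Run:
```python
from circ import *
o=readout.get_obs();p=o["ee_pos"];print(p,o["width"],o["qpos"])
print("centred",proj("top",[459,148.8,65]));t=rim(*proj("top",[459,148.8,65]))
cv2.imwrite("pics/k.png",t[:,:,::-1])
d=np.array([511.4,-151.8]);print("local",-(-.139*(p[0]-d[0])) *1+.99*(p[1]-d[1]), .99*(p[0]-d[0])-.139*(p[1]-d[1]))
```

```text
[ 480.78683836 -331.71697524  414.26835875] 0.5811378101175462 [-6.24267807e-01  3.52296995e-01  1.71468792e+00 -2.74220898e-04
  1.07328443e+00 -4.77870500e-01]
centred [227.2 296. ]
[(np.float32(226.8), np.float32(295.8), np.float32(20.6))]
[(np.float32(226.6), np.float32(296.3), np.float32(19.4))]
local -182.3730349565733 -5.298570461361194
```

Request:
{"api": "step_arm", "payload": {"targets": [[[0, -0.9, 0, 0, 0, 0, 0], [0, -0.1, -0.28, 0, 0, 0, 0], [0, 0, -0.8, 0, 0, 0, 0], [0, 0, -0.8, 0, 0, 0, 0], [0, 0, -0.4, 0, 0, 0, 0]]]}}

```text
t: 18.92
ee_pos: [480.6, -377.4, 297.4]
orientation: [-2.371, -2.055, 0.001]
ft_force: [-0.4, 1.1, -0.1]
width: 0.6
grasp_force: 0.0
```

Request:
{"api": "step_arm", "payload": {"targets": [[[0.02, 0.15, 0, 0, 0, 0, 0], [0.02, 0.15, 0, 0, 0, 0, 0], [0.02, 0.15, 0, 0, 0, 0, 0], [0.02, 0.15, 0, 0, 0, 0, 0], [0.02, 0.15, 0, 0, 0, 0, 0]]]}}

```text
t: 19.55
ee_pos: [486.3, -341.6, 300.4]
orientation: [2.373, 2.056, -0.0]
ft_force: [-0.2, -2.7, 1.4]
width: 0.7
grasp_force: 1.1
```

Request:
{"api": "step_arm", "payload": {"targets": [[[0.02, 0.15, 0, 0, 0, 0, 0], [0.02, 0.15, 0, 0, 0, 0, 0], [0.02, 0.15, 0, 0, 0, 0, 0], [0.02, 0.15, 0, 0, 0, 0, 0], [0.02, 0.15, 0, 0, 0, 0, 0]]]}}

```text
t: 20.18
ee_pos: [491.3, -304.0, 299.7]
orientation: [2.375, 2.057, 0.0]
ft_force: [-0.1, -1.8, 1.6]
width: 0.5
grasp_force: 1.1
```

Request:
{"api": "step_arm", "payload": {"targets": [[[0.011, 0.08, 0, 0, 0, 0, 0], [0.011, 0.08, 0, 0, 0, 0, 0], [0.011, 0.08, 0, 0, 0, 0, 0], [0.011, 0.08, 0, 0, 0, 0, 0], [0, 0, 0, 0, 0, 0, 0]]]}}

```text
t: 20.8
ee_pos: [493.2, -287.9, 299.5]
orientation: [-2.374, -2.056, 0.0]
ft_force: [0.4, 0.3, -0.7]
width: 0.2
grasp_force: 0.0
```

Request:
{"api": "step_arm", "payload": {"targets": [[[0.006, 0.04, 0, 0, 0, 0, 0], [0, 0.02, 0, 0, 0, 0, 0], [0, 0.02, 0, 0, 0, 0, 0], [0, 0, 0, 0, 0, 0, 0], [0, 0, 0, 0, 0, 0, 0]]]}}

```text
t: 21.42
ee_pos: [493.6, -284.4, 299.6]
orientation: [-2.374, -2.056, 0.0]
ft_force: [-0.4, -2.0, -0.2]
width: 0.3
grasp_force: 0.6
```

Request:
{"api": "step_arm", "payload": {"targets": [[[0.006, 0.04, 0, 0, 0, 0, 0], [0, 0.02, 0, 0, 0, 0, 0], [0, 0, 0, 0, 0, 0, 0], [0, 0, 0, 0, 0, 0, 0], [0, 0, 0, 0, 0, 0, 0]]]}}

```text
t: 22.05
ee_pos: [493.7, -282.9, 299.7]
orientation: [2.372, 2.056, -0.003]
ft_force: [-3.8, -13.0, -4.5]
width: 0.5
grasp_force: 6.1
```

The gate is at its shut stop (13 N). I'll back off, lift and check.

Request:
{"api": "step_arm", "payload": {"targets": [[[-0.02, -0.2, 0, 0, 0, 0, 0], [-0.04, -0.4, 0, 0, 0, 0, 0], [0, -0.4, 0.5, 0, 0, 0, 0], [0, -0.5, 1, 0, 0, 0, 0], [0, -0.5, 1, 0, 0, 0, 0]]]}}

```text
t: 22.68
ee_pos: [490.6, -382.9, 425.9]
orientation: [-2.374, -2.056, -0.0]
ft_force: [-0.1, -1.3, -0.4]
width: 0.4
grasp_force: 0.0
```

Run:
```python
from workcell import get_image
from h import *
s=get_image("side")["pixels"][:,:,::-1].copy();t=get_image("top")["pixels"][:,:,::-1].copy()
a=crop(t,185,275,255,345,4);b=crop(t,350,470,220,310,3);c=cv2.resize(s[110:450,150:480],(330,340))
p=lambda x:cv2.copyMakeBorder(x,0,max(0,360-x.shape[0]),0,0,0)
L=np.hstack([p(a),p(b)]);L=L[:,:720];w=cv2.resize(t[100:440],(450,240))
M=np.hstack([w,cv2.resize(c,(233,240))]);M=cv2.copyMakeBorder(M,0,0,0,720-M.shape[1],0)
cv2.imwrite("pics/fin.png",np.vstack([L,M]))
```

```text
(no output)
```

View pics/fin.png

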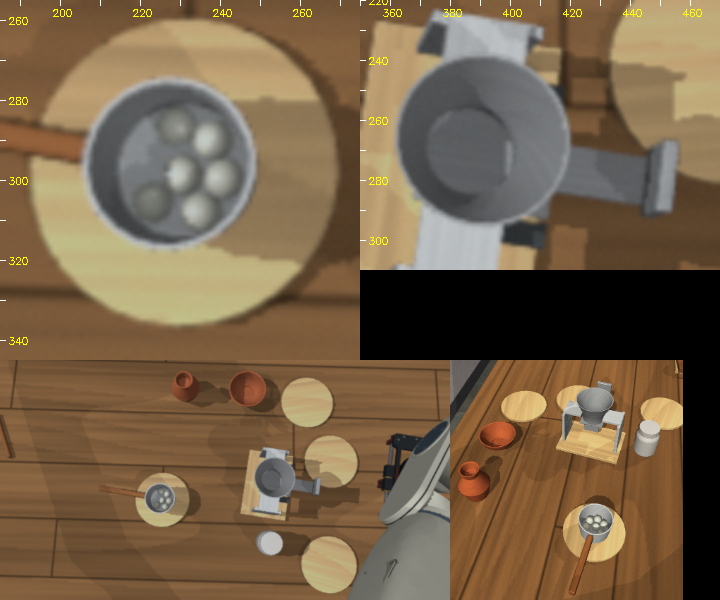

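Six balls are in the cup (rim ≈(227,296)), which stands upright in the middle of the board. The tab is back at ≈(451,279), so the gate is shut, and the hopper is empty.

```bash
python3 -c "
from workcell import ctrl
print(ctrl.close_job())"
```

```text
the job is handed in; nothing more can be done
None
```

The job is handed in at about 23 s: all six balls are in the dipper, the dipper stands upright in the middle of the leftmost round board, the gate is pushed to its shut stop, and the jar, vase and bowl were not touched.

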